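Fit the keyed plate lock on a film rewind deck

ROBOT

A 6-joint arm with a two-finger parallel gripper is mounted at the origin on the work surface. World frame = base frame: x ahead of the robot, y to its left, z up, the work surface at z = 0. Lengths are in m, angles in rad, forces in N, time in s.
With the tool pointing down it reaches from about 0.375 to 0.925 m from the base axis. Payload 5.7 kg.
Tool frame: the origin (TCP) lies at the very end of the fingers, on their centre line; the grasp point (between the pads) lies 19 mm behind it; z points along the fingers, y is the direction in which the jaws open and shut (so a half turn about z gives the same grasp; the last joint's range is limited). The gripper opens to 88 mm and grips with 3 to 60 N. Pads are 20 mm wide; open, the fingers measure 115 mm over their backs; the gripper's body (75 mm by 178 mm) begins 61 mm behind the grasp point.
Start: joints at [-1.362, 0.359, 1.51, -0, 1.272, -0.115], TCP at [0.191, -0.569, 0.194] pointing down, gripper open.
Joint ranges: [-2.97, 2.97], [-1.01, 2.36], [0.21, 2.38], [-0.96, 4.11], [0.2, 2.71], [-2.98, 2.98]. Speed limits (rad/s): [2.39, 2.39, 3.14, 3.14, 3.14, 3.14].

INTERFACE

Orientations are given as [roll, pitch, yaw] about the fixed x, y, z axes, in that order (R = Rz(yaw) Ry(pitch) Rx(roll)).
In Python, from plant import manip gives the robot as it stands. Calls block until the motion is done:
- manip.move_to(position, orientation): joint-space move of the TCP to a pose.
- manip.movel(position, ori=None, vel=0.15, until_force=None): straight line of the TCP; ori=None keeps the orientation; vel is the mean speed in m/s. With until_force (N) it stops when the force on the tool has changed by that much, and returns True; else False.
- manip.move_j(angles): joint-space move.
- manip.grip(opening, force=None): opening from 0.0 (shut) to 1.0 (fully open); force is the grip in N (None keeps the last); returns when the fingers have stopped.
- manip.dwell(seconds).
- manip.ik(position, orientation): joint angles nearest the present ones, or None.
- manip.get_obs(): the state.
- manip.snapshot(name): name is "side" or "top" or "wrist"; returns a dict with "color" (384x512x3 uint8, red, green, blue), "z_map" (384x512 float32, m along the optical axis (not along the pixel's ray), 0 where there is no reading), "fx", "fy", "cx", "cy" (pixels), "D" ([k1, k2, p1, p2, k3] as OpenCV has them; the pictures are not rectified), "R" (3x3) and "t" (3): a world point X has camera coordinates R X + t; the wrist camera has in their place "T_tool_cam" (4x4, takes a point from camera to tool coordinates, whose origin is the TCP and whose axes are the flange's). Camera axes: x right, y down, z forward; pixel columns grow to the right and rows downward; lengths in m; the calibration is good to about 2 mm. A picture is of the moment at which its call begins: read the wrist's pose just before it.
A pose or a line that the arm cannot do raises manip.IKError and nothing moves.
- manip.hand_in(): hands the job in, once; it reports no verdict.
The state is a dict: "time": time; "qpos": joint angles; "joint_vel": joint speeds; "effort": joint torques, N m; "eef_pos": TCP position; "tcp_rot": TCP orientation; "wrist_force": force on the tool from outside, world axes, zero at the start; "moment": the same for the moment, N m; "opening": opening from 0.0 (shut) to 1.0 (fully open).
Only numpy, scipy, OpenCV 4.12 (cv2) and the standard library are available. Lean on these libraries where they do the work, as an engineer would, in place of code of your own. Each camera call takes 0.05 s, during which the arm holds its last target. There are 200 camera calls.

TASK

A film roll lies on the rewind deck. Fit the green lock knob over the deck's flat steel spindle blade, turning it until its slot matches the blade and it drops fully home on the yellow core, upright; then let go. Leave the grey round knob and the black magnifier where they are.

Things in the scene. Friction and masses are not known exactly. Their poses are not given: they have to be found in the camera images.
- lock_grip (a point): Loose green knob, upright on the table, 74 mm tall, 160 g: round foot 66 mm wide, 30 mm high; on it an upright grip bar 54 mm long, 16 mm thick, 44 mm tall, white line on top. Point: centre of the bar, on the knob's axis, 52 mm above the underside; x along the bar, z up. In the underside a blind slot parallel to the bar, 18 mm wide, 58 long, 25 deep; a half turn makes no difference.
- spindle (a point): Dark steel blade 48 mm long, 10 thick, 22 tall, round top edge, does not turn, in the yellow core (90 mm) of a film roll (200 mm) on a fixed 260 mm grey deck; all else on the deck under 71 mm high. Point: centre of the blade's foot on the core's flat top, 69 mm above the table; x along the blade, z up. Knob fits with bar parallel within 13 degrees, centred within 4 mm; home, it stands on the core.
- grey_knob: Bystander: grey plastic knob, all round, foot 66 mm in diameter and 22 mm high with a 40 mm diameter grip, 62 mm tall, loose, no slot. Origin at the centre of its underside.
- loupe: Bystander: black magnifier with a brass band and glass top, 48 mm in diameter, 55 mm tall, loose. Origin at the centre of its underside.
There are look-alikes about, which are no part of the job. Several things look just like the part that bears lock_grip: the one meant starts nearest to the robot's base.

How it is judged:
By the outcome, as a careful person would: the job done as asked, in the order asked, and still so for the second after the job is handed in, with the robot touching nothing.
It also fails if it takes over 38 s, if anything falls off the work surface, if the arm or the gripper's body presses on something with over 40 N, if the wrist force passes 120 N, or if a joint passes its speed limit or range.

## Working session

There is one attempt and no reset: what is moved stays moved. The work goes in short steps, each a Python script; the robot and the scene stay as the last script left them, time stands still between calls to the robot, and variables do not carry over. Pictures are saved under pics/ and viewed, on a budget of 10 in all, crops included, one or two more only if the job needs it, and the job is handed in when it is done.

```bash
mkdir -p pics; cat > h.py <<'E'
import numpy as np, cv2
from plant import manip
def snap(n):
    o=manip.get_obs(); s=manip.snapshot(n)
    if 'R' in s and n!='wrist': R,t=np.array(s['R']),np.array(s['t']); s['Rwc']=R.T; s['twc']=-R.T@t
    else:
        from scipy.spatial.transform import Rotation as Ro
        T=np.array(s['T_tool_cam']); r=np.array(o['tcp_rot']); 
        Rt=r if r.shape==(3,3) else Ro.from_euler('xyz',r).as_matrix()
        s['Rwc']=Rt@T[:3,:3]; s['twc']=Rt@T[:3,3]+np.array(o['eef_pos'])
    return s
def cloud(s):
    K=np.array([[s['fx'],0,s['cx']],[0,s['fy'],s['cy']],[0,0,1]]);h,w=s['z_map'].shape
    uv=np.stack(np.meshgrid(np.arange(w),np.arange(h)),-1).reshape(-1,1,2).astype(float)
    n=cv2.undistortPoints(uv,K,np.array(s['D'],float)).reshape(h,w,2)
    P=np.dstack([n,np.ones((h,w))])*s['z_map'][...,None]
    X=P@s['Rwc'].T+s['twc']; X[s['z_map']==0]=np.nan
    return X
def save(n,im): cv2.imwrite('pics/'+n,cv2.cvtColor(im,cv2.COLOR_RGB2BGR))
E
python3 - <<'E'
from h import *
import pickle
o=manip.get_obs();print(o['time'],o['tcp_rot'],o['opening'])
a=snap('top');b=snap('side')
pickle.dump((a,b),open('s.pkl','wb'))
save('top.png',a['color']);save('side.png',b['color'])
X=cloud(a);g=a['color'].astype(int)
m=((g[...,1]>g[...,0]*1.3)&(g[...,1]>g[...,2]*1.2)).astype(np.uint8)
n,l,st,c=cv2.connectedComponentsWithStats(m)
for i in range(1,n):
    if st[i,4]>40: print(st[i],c[i],np.nanmedian(X[l==i],0),np.nanmax(X[l==i][:,2]))
E
```

```text
0.0 [-3.13975142e+00 -2.02754278e-04  3.23839158e-01] 1.0006070810493257
[389 115  41  40 620] [409.00645161 134.7483871 ] [ 0.82861175 -0.62098107  0.01660418] 0.027925250011214597
[279 146  22  23 394] [289.50253807 157.02284264] [ 0.74144525 -0.25138262  0.03088952] 0.07885437794849826
[346 213  23  23 405] [356.7654321  224.10123457] [ 0.55081099 -0.44559654  0.03167353] 0.08066712576365109
[298 218  24  23 391] [309.2685422  229.17902813] [ 0.53204035 -0.31104301  0.03094051] 0.07915591246916187
[371 242  24  23 407] [382.05159705 253.12285012] [ 0.46771588 -0.51939914  0.03211808] 0.08016362286711698
```

View pics/top.png

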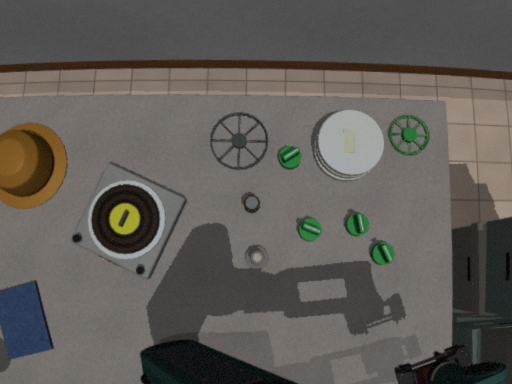

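View pics/side.png

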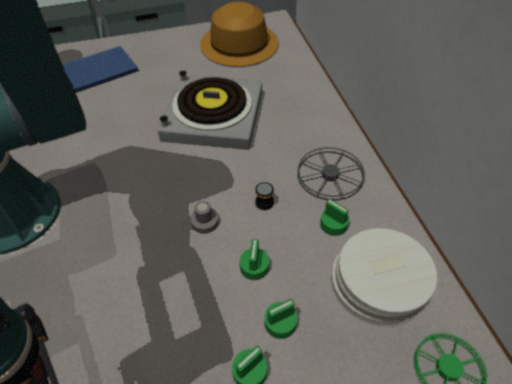

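The top view shows four green slotted-knob look-alikes, at pixels (309,229), (357,224), (382,253) and (290,157). Their distances from the base are 0.616, 0.709, 0.699 and 0.783 m. The green spoked reel at (409,135) isn't a knob. I choose (309,229) as the nearest. The spindle is at (124,218), the grey knob at (257,257) and the loupe at (252,203). Next I'll estimate the poses and check close up with the wrist camera.

```bash
cat > est.py <<'E'
from h import *
def fit(P):
    c,s,a=cv2.minAreaRect((P[:,:2]*1000).astype(np.float32)); 
    d=P[:,:2]-P[:,:2].mean(0); u=np.linalg.svd(d,full_matrices=False)[2][0]
    return np.round(np.array(c)/1000,4),np.round(s,1),P[:,:2].mean(0).round(4),round(float(np.degrees(np.arctan2(u[1],u[0]))),1),len(P)
def bar(s,c,zl,r=.04):
    X=cloud(s);m=(np.hypot(X[...,0]-c[0],X[...,1]-c[1])<r)&(X[...,2]>zl); return m,X
def disk(s,kind):
    X=cloud(s);g=s['color'].astype(int)
    return X,(g[...,0]>g[...,2]*1.8)&(g[...,1]>g[...,2]*1.6)&(g[...,0]>100)
E
python3 - <<'E'
from est import *
import pickle
a,b=pickle.load(open('s.pkl','rb'))
for s in (a,b):
    m,X=bar(s,(.532,-.311),.06); print('bar',fit(X[m]),np.nanmax(X[m][:,2]))
    v,u=np.where(m);print(u.mean(),v.mean())
    X,y=disk(s,0)
    y&=(X[...,2]>.055)&(X[...,2]<.08)&(X[...,0]>.3)
    n,l,st,c=cv2.connectedComponentsWithStats(y.astype(np.uint8)); 
    for i in range(1,n):
      if st[i,4]>100: print('y',st[i],np.nanmedian(X[l==i],0),fit(X[l==i]))
E
```

```text
bar (array([ 0.5338, -0.3135]), array([54.3, 16.5]), array([ 0.5334, -0.3133]), 69.1, 115) 0.07915591246916187
311.53913043478263 228.51304347826087
y [109 203  31  31 648] [0.55260774 0.21751453 0.06830122] (array([0.5534, 0.2194]), array([86.8, 88.3]), array([0.5523, 0.2185]), -120.5, 648)
bar (array([ 0.5341, -0.3112]), array([56.4, 16.4]), array([ 0.5332, -0.3149]), -111.6, 191) 0.07790358198973968
253.36649214659687 251.18324607329842
y [196  88  31  20 393] [0.55108224 0.21327386 0.0691018 ] (array([0.5527, 0.2241]), array([93.9, 87.2]), array([0.5516, 0.2176]), 25.2, 393)
```

```bash
python3 - <<'E'
from est import *
import pickle
manip.move_to([.5335,-.313,.2],[np.pi,0,np.radians(69)])
s=snap('wrist');a=snap('top');pickle.dump((s,a),open('s2.pkl','wb'));save('w1.png',s['color'])
m,X=bar(s,(.533,-.313),.06); print('bar',fit(X[m]),np.nanmax(X[m][:,2]),manip.get_obs()['time'])
ms=bar(s,(.533,-.313),.0705)[0]; print('top',fit(X[ms]))
g=a['color'].astype(int);Xa=cloud(a)
m=((g[...,1]>g[...,0]*1.3)&(g[...,1]>g[...,2]*1.2)).astype(np.uint8)
n,l,st,c=cv2.connectedComponentsWithStats(m)
for i in range(1,n):
    if st[i,4]>40: print(c[i],np.nanmedian(Xa[l==i],0))
y0,x0=170,70;cr=a['color'][y0:y0+95,x0:x0+120];save('t2.png',cv2.resize(cr,None,fx=5,fy=5,interpolation=cv2.INTER_CUBIC))
E
```

```text
bar (array([ 0.5429, -0.3028]), array([56. , 63.1]), array([ 0.5434, -0.2932]), -23.4, 12739) 0.345798345214837 1.775
top (array([ 0.5429, -0.3028]), array([56. , 63.1]), array([ 0.5434, -0.2932]), -23.5, 12704)
[409.02597403 134.93344156] [ 0.82833411 -0.62092054  0.01646689]
[289.44360902 157.14536341] [ 0.74097236 -0.2511888   0.03099662]
[304.41891892 232.14864865] [ 0.52318684 -0.29462231  0.03434936]
[382.07692308 253.13647643] [ 0.4676579  -0.5198406   0.03143703]
```

View pics/w1.png

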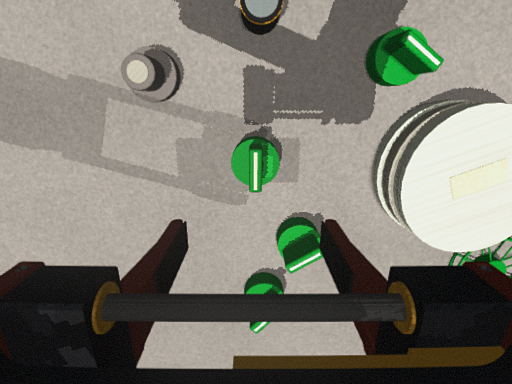

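View pics/t2.png

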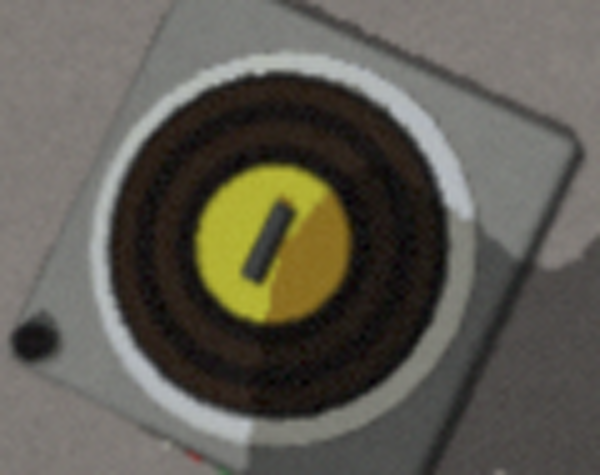

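The wrist view shows the chosen knob at (255,162) with its bar vertical in the image. The neighbours are at (300,245), (262,295) and (400,55). The crop shows the dark blade on the yellow core, about (269,242), pointing roughly -21°. I'll compute both poses precisely.

```bash
python3 - <<'E'
from est import *
import pickle
s,t=pickle.load(open('s2.pkl','rb'));a,b=pickle.load(open('s.pkl','rb'))
m,X=bar(s,(.533,-.313),.06);g=s['color'].astype(int)
for lo in (.04,.06,.068): 
    k=m&(X[...,2]>lo)&(X[...,2]<.085)&(g[...,1]>g[...,0]*1.15)|(m&(X[...,2]>lo)&(X[...,2]<.085)&(np.indices(m.shape)[0]<220)); print('bar',fit(X[k]),np.nanmax(X[k][:,2]))
for n,q in (('top',t),('top0',a),('side',b)):
    X=cloud(q);r=np.hypot(X[...,0]-.553,X[...,1]-.218);k=(r<.038)&(X[...,2]>.05)&(X[...,2]<.1)
    c=q['color'].astype(int);dark=k&(c.max(-1)<c[k].max(-1).max()*.45)&(c[...,0]<c[...,2]*1.6)
    print(n,fit(X[dark]),np.median(X[dark][:,2]));
    hi=k&(X[...,2]>.079);print('hi',fit(X[hi]) if hi.sum()>5 else 0)
    d=(r<.043)&(X[...,2]>.055)&(X[...,2]<.1);print('core z',np.median(X[d][:,2]))
E
```

```text
bar (array([ 0.5374, -0.3112]), array([53.1, 15.5]), array([ 0.5376, -0.3094]), -111.8, 585) 0.07547352339969143
bar (array([ 0.5374, -0.3112]), array([53.1, 15.5]), array([ 0.5376, -0.3094]), -111.8, 585) 0.07547352339969143
bar (array([ 0.5373, -0.3112]), array([53. , 15.4]), array([ 0.5374, -0.31  ]), -111.7, 570) 0.07547352339969143
top (array([0.5517, 0.2172]), array([ 8.2, 42.6]), array([0.551 , 0.2168]), 157.0, 53) 0.08873418303778458
hi (array([0.5525, 0.219 ]), array([12.9, 45.5]), array([0.5515, 0.2174]), 152.5, 68)
core z 0.06869396153835372
top0 (array([0.5518, 0.2174]), array([ 8.5, 42.7]), array([0.5511, 0.217 ]), 155.5, 53) 0.08889692603495858
hi (array([0.5519, 0.2179]), array([ 9.9, 45.3]), array([0.5516, 0.2174]), 152.5, 68)
core z 0.06865319958781413
side (array([0.5514, 0.2155]), array([ 9.7, 42. ]), array([0.5522, 0.2156]), -22.3, 69) 0.08475160013804495
hi (array([0.5513, 0.2175]), array([13.1, 46.1]), array([0.5514, 0.217 ]), -23.0, 77)
core z 0.06969623563269656
```

```bash
python3 - <<'E'
from est import *
import pickle
yaw=np.radians(68.5);O=[np.pi,0,yaw]
p=[.536,-.312]
manip.movel(p+[.09],O,vel=.2)
print(manip.movel(p+[.035],vel=.08,until_force=8))
manip.grip(0.0,force=30);o=manip.get_obs();print(o['opening']*88,o['eef_pos'],o['time'])
manip.movel(p+[.165],vel=.2)
s=snap('wrist');save('w2.png',s['color'])
th=np.radians(156);u=np.array([np.cos(th),np.sin(th)])
q=np.array([.552,.2175])-.07*u
manip.move_to([*q,.2],[np.pi,0,th])
manip.dwell(.2);o=manip.get_obs();print(o['qpos'],o['eef_pos'],o['opening']*88,o['wrist_force'],o['time'])
s2=snap('wrist');save('w3.png',s2['color']);pickle.dump((s,s2,o),open('s3.pkl','wb'))
E
```

```text
False
15.610481913083063 [ 0.53593825 -0.31199708  0.03494737] 4.4083
[ 1.89112855e-01  4.17455506e-01  1.40112620e+00 -1.18240744e-04
  1.32307046e+00 -9.61191110e-01] [0.61621238 0.1880459  0.19996002] 15.602475988269921 [ 0.21685979 -0.60368158 -1.05923644] 7.3
```

View pics/w3.png

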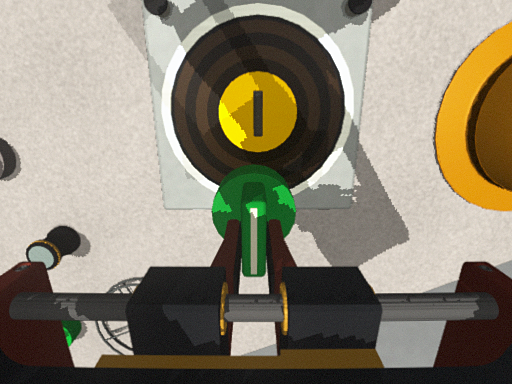

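The knob is held upright at (253,215) with its bar vertical in the image. The blade is at (258,113) on the yellow core, nearly parallel to the bar. I'll measure both from this image, since the same camera bias applies to each.

```bash
python3 - <<'E'
from est import *
import pickle
from scipy.spatial.transform import Rotation as Ro
s,s2,o=pickle.load(open('s3.pkl','rb'))
X=cloud(s2);c=s2['color'].astype(int)
# knob in hand
R=Ro.from_euler('xyz',o['tcp_rot']).as_matrix();L=(X-np.array(o['eef_pos']))@R
g=(c[...,1]>c[...,0]*1.3)&(c[...,1]>c[...,2]*1.2);w=(c.min(-1)>130)
v,u=np.indices(g.shape)
box=(u>205)&(u<300)&(v>160)&(v<285)
top=box&(L[...,2]<-.035)&(L[...,2]>-.055)&(np.abs(L[...,1])<.02)&(g|w)
print('bar top tool',fit(L[top]),np.median(L[top][:,2]))
foot=box&g&(L[...,2]>-.006)&(L[...,2]<.04);print('foot tool',fit(L[foot]),L[foot].min(0),L[foot].max(0))
r=np.hypot(X[...,0]-.552,X[...,1]-.2175)
y=(r<.06)&(c[...,0]>c[...,2]*1.8)&(c[...,1]>c[...,2]*1.6)&(X[...,2]>.06)&(X[...,2]<.08)
e,=[cv2.minEnclosingCircle((X[y][:,:2]*1000).astype(np.float32))];print('core',e,np.median(X[y][:,2]))
k=(r<.035)&(X[...,2]>.078)&(X[...,2]<.1);print('blade',fit(X[k]),X[k][:,2].max()); print('blade tool',fit(L[k]))
dk=(r<.035)&(c.max(-1)<80)&(X[...,2]>.06);print('dark',fit(X[dk]))
E
```

```text
bar top tool (array([ 0.0012, -0.0022]), array([53.5, 32.5]), array([0.0024, 0.0002]), -179.9, 1817) -0.03776029759504137
foot tool (array([0.0061, 0.0001]), array([64.8, 53.7]), array([0.0129, 0.0002]), 89.8, 3243) [-0.02136754 -0.03214856 -0.00592767] [0.03300768 0.03266145 0.03698088]
core ((552.65771484375, 217.3712615966797), 59.59510803222656) 0.06788658047500651
blade (array([0.5542, 0.2208]), array([ 9.6, 48. ]), array([0.5532, 0.2216]), -22.9, 426) 0.09174553852815936
blade tool (array([0.07  , 0.0047]), array([ 9.6, 48. ]), array([0.0712, 0.0049]), 178.8, 426)
dark (array([0.5545, 0.2212]), array([ 8.5, 46.1]), array([0.5539, 0.2209]), -23.8, 359)
```

```bash
python3 - <<'E'
from est import *
th=np.radians(157)
p=[.5527,.2187]
manip.movel(p+[.2],[np.pi,0,th],vel=.15)
manip.movel(p+[.132],vel=.15);manip.dwell(.2)
s=snap('side');f=cv2.resize(s['color'][50:150,140:280],None,fx=5,fy=5,interpolation=cv2.INTER_CUBIC);save('sd.png',f)
f0=np.array(manip.get_obs()['wrist_force'])
hit=manip.movel(p+[.1035],vel=.03,until_force=6)
o=manip.get_obs();print(hit,o['eef_pos'],np.array(o['wrist_force'])-f0,o['moment'],o['time'],o['opening']*88)
E
```

```text
True [0.55221562 0.2184721  0.10391868] [-0.38693986  0.22840847  7.33837896] [ 0.05156874 -0.07399056 -0.05953552] 9.7 15.865252129243332
```

View pics/sd.png

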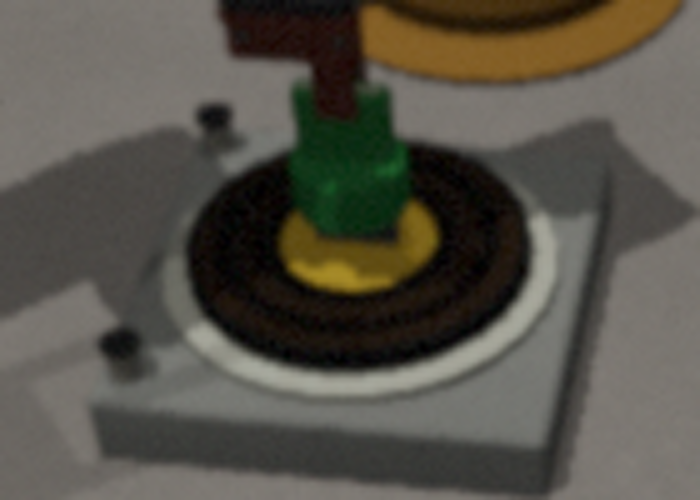

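The picture shows the knob just above the blade. After that, contact came at TCP z = 0.1039, which is the expected home height. I'll release, retreat and inspect.

```bash
python3 - <<'E'
from est import *
manip.grip(0.7);manip.dwell(.1)
o=manip.get_obs();x,y,z=o['eef_pos']
manip.movel([x,y,.2],vel=.2)
th=np.radians(157)
manip.movel([x-.06*np.cos(th),y-.06*np.sin(th),.26],vel=.2);manip.dwell(.1)
s=snap('wrist');sd=snap('side')
for n,q in(('w',s),('side',sd)):
    X=cloud(q);g=q['color'].astype(int);r=np.hypot(X[...,0]-.5525,X[...,1]-.2185)
    k=(r<.04)&(X[...,2]>.125)&(X[...,2]<.16);print(n,fit(X[k]),np.percentile(X[k][:,2],[50,95,100]))
    f=(r<.04)&(X[...,2]>.09)&(X[...,2]<.105)&(g[...,1]>g[...,0]*1.3);print('foot top z',np.percentile(X[f][:,2],[10,50,90]))
a=cv2.resize(s['color'],(533,400));b=cv2.resize(sd['color'][50:150,140:230],None,fx=2.9,fy=4)[:400]
save('fin.png',np.hstack([a,b])[:,:800]);print(manip.get_obs()['time'])
E
```

```text
w (array([0.5524, 0.2184]), array([15.5, 53.2]), array([0.5514, 0.2191]), -22.1, 714) [0.14171857 0.14312325 0.14435667]
foot top z [0.09692265 0.09787453 0.09887353]
side (array([0.5501, 0.2164]), array([21.9, 53.4]), array([0.5497, 0.2131]), -21.8, 165) [0.13883459 0.14471924 0.14666434]
foot top z [0.09363373 0.09857057 0.10203143]
12.0583
```

View pics/fin.png

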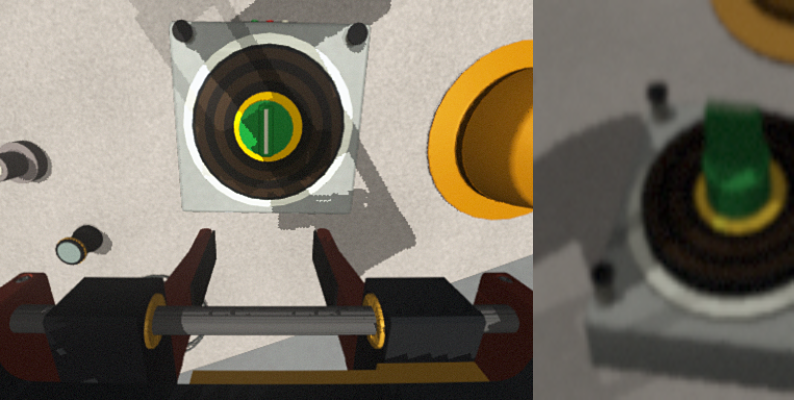

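The knob at (267,128) is upright and centred on the yellow core, and the gripper is clear of it. The bar top is at 0.143 m and the foot top at 0.098 m, against 0.143 and 0.099 expected for fully home. The grey knob and loupe are standing.

```bash
python3 -c "
from plant import manip
manip.hand_in()"
```

```text
the job is handed in; nothing more can be done
```

The green lock knob nearest the base is on the spindle blade, fully home and upright on the yellow core, and the gripper has let go. I handed the job in at about 12 s of the 38 s allowed.

- **Final height:** the knob's top is at 0.143 m and its foot top at 0.098 m. Fully home would be 0.143 m and 0.099 m. It touched down within 0.1 mm of the expected height, and the force then was about 7 N.
- **Alignment:** the bar is at about 158°, and the blade measured about 157°.
- **Bystanders:** I did not touch the grey knob or the magnifier. Both were still standing in the last wrist image, but I did not re-measure their positions.
- **Disagreements:** the wrist camera placed the blade about 3–4 mm away from where the top and side cameras did. I aimed at a weighted mean, and the knob dropped on first time. In the last check the wrist and side cameras differed by 2–3 mm on the knob's position, close to the calibration error.

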